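# Cross-tighten the cover of a finned enclosure

## Robot

A 7-joint arm with a two-finger parallel gripper is mounted at the origin on the work surface. World frame = base frame: x ahead of the robot, y to its left, z up, the work surface at z = 0. Lengths are in m, angles in rad, forces in N, time in s.
With the tool pointing down it reaches from about 0.425 to 0.925 m from the base axis. Payload 6.8 kg.
Tool frame: the origin (TCP) lies at the very end of the fingers, on their centre line; the grasp point (between the pads) lies 19 mm behind it; z points along the fingers, y is the direction in which the jaws open and shut (so a half turn about z gives the same grasp; the last joint's range is limited). The gripper opens to 88 mm and grips with 3 to 60 N. Pads are 20 mm wide; open, the fingers measure 115 mm over their backs; the gripper's body (75 mm by 178 mm) begins 61 mm behind the grasp point.
Start: joints at [1.185, 0.477, 0.022, 1.555, -0.011, 1.109, -0.083], TCP at [0.185, -0.649, 0.223] pointing down, gripper open.
Joint ranges: [-2.96, 2.96], [-0.34, 2.1], [-1.41, 1.46], [0.24, 2.44], [-1.37, 4.51], [0.17, 1.92], [-2.96, 2.96]. Speed limits (rad/s): [2.39, 2.39, 3.14, 3.14, 3.14, 3.14, 3.14].

## Interface

Orientations are given as a unit quaternion [w, x, y, z].
In Python, from rig import arm gives the robot as it stands.
- The arm moves only by the shell command python3 -m pendant 'ROWS' [OPENING] [FORCE]. ROWS is JSON, a list of rows, each a list of 6 numbers: the shift along the tool's x, y, z in cm, then the turn, a rotation vector about the tool's x, y, z in degrees. A call has 1 to 12 rows; each row is the pose to reach, as a shift and turn from the pose measured when the call began, along the tool's axes at that moment; what a row does not reach only later rows make up. A row lasts 1/12 s, in which the tool goes at most 41.7 mm and 7.16 degrees, less where a joint would pass 70% of its speed; a pose out of reach is approached as far as the arm can. A call with a gripper value outside its range is refused whole. OPENING is the closure, from 0 (fully open) to 1 (shut), set as the call begins (- or left out, the last holds). The fingers move at their own pace and stop on an object; FORCE is the grip in N (left out, the last holds). Time passes only in rows, so rows that repeat a pose let the fingers close. It gives the time, the measured TCP pose, the force and the opening at its end, in the units of the state.
- arm.get_obs(): the state, without advancing time (a new reading comes with each control period).
- arm.grab_frame(name): name is "scene" or "top" or "wrist"; returns (picture, depth): 384x512x3 uint8, blue, green, red; 384x512 float32, m along the optical axis (not along the pixel's ray), 0 where there is no reading.
- arm.get_calibration(name): a dict with "fx", "fy", "cx", "cy" (pixels), "k1" (the pictures are not rectified: a ray, as slopes to the right and down, at radius r is drawn at 1 + k1 r^2 times it, then the intrinsics apply), "rvec" (rotation vector, rad) and "tvec" (3), from world to camera coordinates, as OpenCV has them. Camera axes: x right, y down, z forward; pixel columns grow to the right and rows downward; lengths in m; the calibration is good to about 2 mm. A picture is of the moment at which its call begins: read the wrist's pose just before it. get_calibration takes no time and is no camera call; for the wrist camera it gives the pose at the moment of the call.
- arm.sign_off(): hands the job in, once; it reports no verdict.
The state is a dict: "clock": time; "qpos": joint angles; "qd": joint speeds; "tau": joint torques, N m; "tcp_pos": TCP position; "ee_rot": TCP orientation; "wrist_force": force on the tool from outside, world axes, zero at the start; "wrist_torque": the same for the moment, N m; "gripper_width": finger opening in m.
Only numpy, scipy, OpenCV 4.12 (cv2) and the standard library are available. Lean on these libraries where they do the work, as an engineer would, in place of code of your own. Each camera call takes 0.05 s, during which the arm holds its last target.

## Task

Take the T-handle fork wrench from its rest and use it to tighten the four wing screws on the enclosure's cover clockwise in two passes: first turn every screw to about half way (wing at 45 degrees to the enclosure's sides), then turn every screw home to its stop (wing in line with the enclosure's long side). In each pass, after the first screw do the one diagonally opposite, then the other two. Then hang the wrench back in its rest and let go; do not touch the enclosure or screws with the gripper, and leave the tube rack, bottle and circuit board where they are.

Things in the scene. Friction and masses are not known exactly. Their poses are not given: they have to be found in the camera images.
- enclosure: Fixed finned aluminium enclosure, 204 x 164 mm over its fins (long side along its x), top of its cover 90 mm above the work surface; origin at the centre of its underside, z up. A dark 52 mm round window in the cover's centre stands 3 mm high. Four wing screws stand on the cover at x = +-55 mm, y = +-45 mm from its centre.
- rest: Fixed grey two-post rest for the wrench: base 130 x 80 x 8 mm, two posts 12 mm thick and 40 mm deep at x = +-48 mm (84 mm free between them), tops 108 mm above the work surface, each with a lip 10 mm high on either side of a notch 24 mm wide; a wrench hung here has its cross-bar along the rest's x axis. Origin at the centre of its underside, z up.
- wrench_grip (a point): Centre of the black cross-bar (120 mm long along its x, 16 mm wide, 16 mm high) of the T-handle fork wrench, 0.16 kg nominal; z up, a 12 mm shaft goes straight down from it. The wrench starts hanging in the rest, bar across both posts, this point 116 mm above the work surface over the rest's origin.
- wrench_fork (a point): Centre of the lower end of the same wrench, 93 mm below the bar's centre, on its axis: a fork of two prongs, each 24 mm long (along x), 6 mm thick and 13 mm high, with a 13 mm wide slot between them that runs along the cross-bar (x) and is open at both ends. Half a turn about z makes no difference.
- tube_rack: Loose white tube rack with eight capped tubes, 110 x 70 x 62 mm; bystander. Origin at the centre of its underside.
- bottle: Loose upright bottle, diameter 60 mm, 130 mm high; bystander. Origin at the centre of its underside.
- board: Loose green circuit board, 90 x 70 x 9 mm, lying flat; bystander. Origin at the centre of its underside.
- screw_a_top (a point): Centre of the top of the wing of the screw at the enclosure's +x, +y corner, on its turning axis, 104 mm above the work surface; its y axis runs along the wing. The wing is a dark steel bar with a rounded top, 36 mm long, 6 mm thick and 11 mm high, on a round foot (diameter 18 mm) 3 mm high.
- screw_a (a joint): Turn of that screw, rad, growing clockwise seen from above: 0 = loose, wing along the enclosure's y (across its long side); 0.785 = half way, wing at 45 degrees; 1.571 = home, at its stop, wing along the enclosure's x. Stiff (0.08 N m); stays where left. Starts at 0.05 to 0.4. The fork has 0.3 rad of play either way on the wing.
- screw_b_top (a point): Centre of the top of the wing of the screw at the enclosure's -x, +y corner, on its turning axis, 104 mm above the work surface; its y axis runs along the wing. The wing is a dark steel bar with a rounded top, 36 mm long, 6 mm thick and 11 mm high, on a round foot (diameter 18 mm) 3 mm high.
- screw_b (a joint): Turn of that screw, rad, growing clockwise seen from above: 0 = loose, wing along the enclosure's y (across its long side); 0.785 = half way, wing at 45 degrees; 1.571 = home, at its stop, wing along the enclosure's x. Stiff (0.08 N m); stays where left. Starts at 0.05 to 0.4. The fork has 0.3 rad of play either way on the wing.
- screw_c_top (a point): Centre of the top of the wing of the screw at the enclosure's -x, -y corner, on its turning axis, 104 mm above the work surface; its y axis runs along the wing. The wing is a dark steel bar with a rounded top, 36 mm long, 6 mm thick and 11 mm high, on a round foot (diameter 18 mm) 3 mm high.
- screw_c (a joint): Turn of that screw, rad, growing clockwise seen from above: 0 = loose, wing along the enclosure's y (across its long side); 0.785 = half way, wing at 45 degrees; 1.571 = home, at its stop, wing along the enclosure's x. Stiff (0.08 N m); stays where left. Starts at 0.05 to 0.4. The fork has 0.3 rad of play either way on the wing.
- screw_d_top (a point): Centre of the top of the wing of the screw at the enclosure's +x, -y corner, on its turning axis, 104 mm above the work surface; its y axis runs along the wing. The wing is a dark steel bar with a rounded top, 36 mm long, 6 mm thick and 11 mm high, on a round foot (diameter 18 mm) 3 mm high.
- screw_d (a joint): Turn of that screw, rad, growing clockwise seen from above: 0 = loose, wing along the enclosure's y (across its long side); 0.785 = half way, wing at 45 degrees; 1.571 = home, at its stop, wing along the enclosure's x. Stiff (0.08 N m); stays where left. Starts at 0.05 to 0.4. The fork has 0.3 rad of play either way on the wing.

How it is judged:
On the way, in this order (a step that is already met when the one before it is completed fails the run):
1. first pass complete: all four screws at about half way (each between 0.55 and 1.1 rad) (value of joint screw_a between 0.55 and 1.1 rad and value of joint screw_b between 0.55 and 1.1 rad and value of joint screw_c between 0.55 and 1.1 rad and value of joint screw_d between 0.55 and 1.1 rad), for 0.1 s.
2. second pass complete: all four screws home (each over 1.3 rad) (value of joint each of screw_a, screw_b, screw_c, screw_d above 1.3 rad), for 0.1 s.
At the end, for the whole second after the job is handed in: All four screws are home (over 1.3 rad, the stop being at 1.571) and the wrench hangs still in its rest: its bar's centre within 30 mm along and 12 mm across of the rest's centre, 110 to 122 mm up, upright within 0.12 rad, bar along the rest's x within 0.25 rad (all of step 2 and x of wrench_grip in the frame of rest between -0.03 and 0.03 m and y of wrench_grip in the frame of rest between -0.012 and 0.012 m and z of wrench_grip in the frame of rest between 0.11 and 0.122 m and angle between wrench_grip's own z axis and vertical below 0.12 rad and angle between the x axis of wrench_grip and the x axis of rest, either way round below 0.25 rad and linear speed of wrench below 0.02 m/s); the robot touches nothing.
It fails at once if in the first pass two neighbouring screws were brought to half way (0.55 rad) before any diagonal pair ((value of joint each of screw_a, screw_b above 0.55 rad and value of joint each of screw_c, screw_d below 0.55 rad) or (value of joint each of screw_b, screw_c above 0.55 rad and value of joint each of screw_d, screw_a below 0.55 rad) or (value of joint each of screw_c, screw_d above 0.55 rad and value of joint each of screw_a, screw_b below 0.55 rad) or (value of joint each of screw_d, screw_a above 0.55 rad and value of joint each of screw_b, screw_c below 0.55 rad)).
It fails at once if in the second pass two neighbouring screws were brought home (1.3 rad) before any diagonal pair ((value of joint each of screw_a, screw_b above 1.3 rad and value of joint each of screw_c, screw_d below 1.3 rad) or (value of joint each of screw_b, screw_c above 1.3 rad and value of joint each of screw_d, screw_a below 1.3 rad) or (value of joint each of screw_c, screw_d above 1.3 rad and value of joint each of screw_a, screw_b below 1.3 rad) or (value of joint each of screw_d, screw_a above 1.3 rad and value of joint each of screw_b, screw_c below 1.3 rad)).
It fails at once if a screw turned past 1.1 rad while another was still below 0.55 rad (taken home in one go) (value of joint any of screw_a, screw_b, screw_c, screw_d above 1.1 rad and value of joint any of screw_a, screw_b, screw_c, screw_d below 0.55 rad).
It fails at once if the fingers or the arm touched the enclosure or its screws (over 2 N): the screws are turned with the wrench (contact force between any of the fingers, the arm and enclosure above 2 N).
It fails at once if the tube rack, bottle or circuit board was moved by more than 20 mm, or the bottle tipped (distance of any of tube_rack, bottle, board from where it was at the start of the episode above 0.02 m or angle between bottle's own z axis and vertical above 0.3 rad).
It also fails if it takes over 72 s, if anything falls off the work surface, if the arm or the gripper's body presses on something with over 40 N, if the wrist force passes 120 N, or if a joint passes its speed limit or range.

## Working session

There is one attempt and no reset: what is moved stays moved. The work goes in short steps, Python scripts to look and compute and a shell command to move; the robot and the scene stay as the last step left them, time stands still between calls to the robot, and variables do not carry over. Pictures are saved under pics/ and viewed, and the job is handed in when it is done.

```bash
ls; mkdir -p pics
python3 - <<'E'
from rig import arm
import cv2
o=arm.get_obs()
print({k:o[k] for k in('clock','tcp_pos','ee_rot','gripper_width','wrist_force')})
import pickle
for n in('scene','top','wrist'):
    c=arm.get_calibration(n)
    im,d=arm.grab_frame(n)
    cv2.imwrite(f'pics/{n}0.png',im)
    pickle.dump((c,im,d),open(f'{n}0.pkl','wb'))
    print(n,c)
E
```

```text
pics
{'clock': 0.0, 'tcp_pos': array([ 0.1849622 , -0.64853393,  0.22168908]), 'ee_rot': array([-8.98351393e-04,  9.90369326e-01,  1.38447695e-01, -1.65446650e-04]), 'gripper_width': 0.08793041497404364, 'wrist_force': array([ 0.68997177, -0.14024861, -0.17639677])}
scene {'fx': 366.3896385002558, 'fy': 366.3896385002558, 'cx': 256.19288932238806, 'cy': 185.20888412834915, 'k1': -0.09535235994183949, 'rvec': array([ 2.14325084,  0.79854218, -0.3998136 ]), 'tvec': array([-0.45031773, -0.16341755,  1.2306534 ])}
top {'fx': 349.4704337210031, 'fy': 349.4704337210031, 'cx': 252.85202998627693, 'cy': 190.20751330689734, 'k1': 0.03628301465556475, 'rvec': array([ 2.20971732, -2.19778079,  0.08705135]), 'tvec': array([-0.01855163,  0.58753527,  0.77115165])}
wrist {'fx': 310.40194499331915, 'fy': 310.40194499331915, 'cx': 256.7289831828727, 'cy': 192.31727797869306, 'k1': -0.043647340637897616, 'rvec': array([-2.30458765,  1.73982632,  0.26892769]), 'tvec': array([-0.67381664, -0.03538073,  0.39260406])}
```

View pics/top0.png

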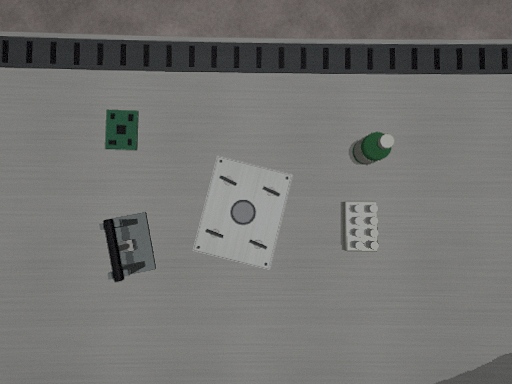

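View pics/scene0.png

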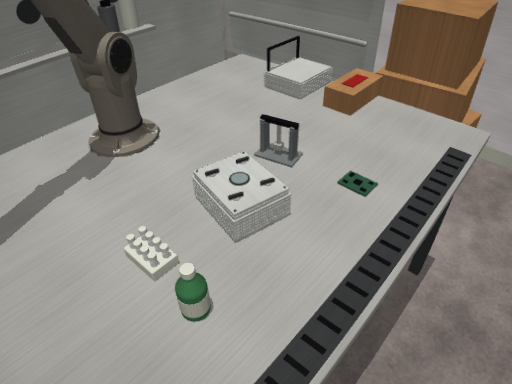

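View pics/wrist0.png

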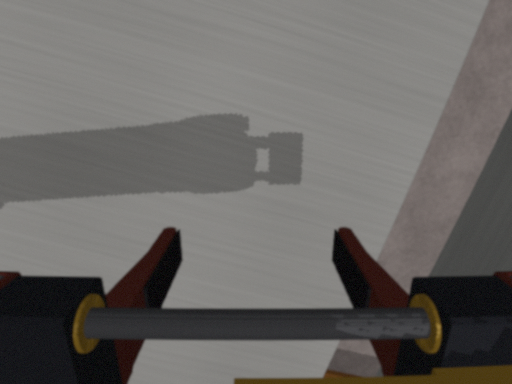

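The top view shows the enclosure at about (243,212), the rest and wrench bar at (115,250), the board at (122,130), the bottle at (375,147) and the rack at (362,226). I'll enlarge it to read pixels.

```bash
cat > h.py <<'E'
import numpy as np, cv2
def ray(c,u,v):
    K=np.array([[c['fx'],0,c['cx']],[0,c['fy'],c['cy']],[0,0,1]])
    # drawn = s*(1+k1 r^2)
    p=cv2.undistortPointsIter(np.array([[[u,v]]],float),K,np.array([c['k1'],0,0,0,0.]),None,None,(3,50,1e-10))[0,0]
    R=cv2.Rodrigues(np.array(c['rvec']))[0]
    d=R.T@np.array([p[0],p[1],1]); o=-R.T@np.array(c['tvec'])
    return o,d
def at(c,u,v,z):
    o,d=ray(c,u,v); return o+d*(z-o[2])/d[2]
def px(c,P):
    K=np.array([[c['fx'],0,c['cx']],[0,c['fy'],c['cy']],[0,0,1]])
    return cv2.projectPoints(np.array([P],float),np.array(c['rvec']),np.array(c['tvec']),K,np.array([c['k1'],0,0,0,0.]))[0][0,0]
E
python3 - <<'E'
import pickle,cv2
c,im,d=pickle.load(open('top0.pkl','rb'))
cv2.imwrite('pics/t_enc.png',cv2.resize(im[150:275,185:300],None,fx=5,fy=4.8,interpolation=cv2.INTER_CUBIC)[:600])
cv2.imwrite('pics/t_rest.png',cv2.resize(im[205:290,90:170],None,fx=7,fy=7,interpolation=cv2.INTER_CUBIC))
from h import *
print(at(c,243,212,.093),at(c,115,250,.124),at(c,122,130,.009),at(c,375,147,.1),at(c,362,226,.06))
E
```

```text
[0.53895532 0.0061148  0.093     ] [0.46625723 0.2483598  0.124     ] [0.72288497 0.28163182 0.009     ] [ 0.67255425 -0.26185485  0.1       ] [ 0.51040653 -0.24677163  0.06      ]
```

View pics/t_enc.png

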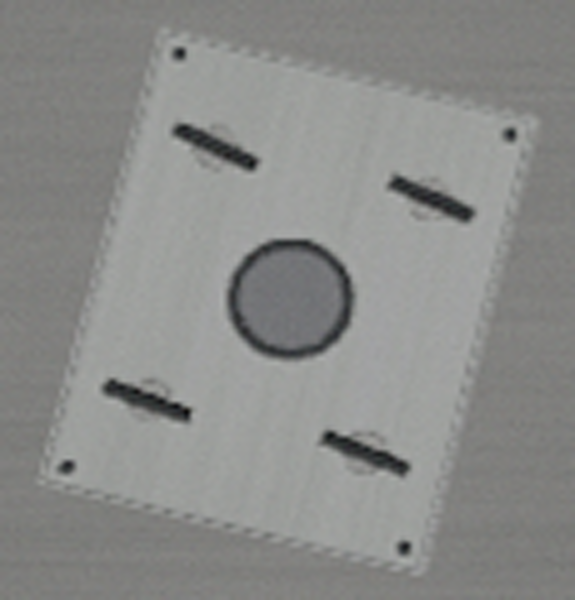

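View pics/t_rest.png

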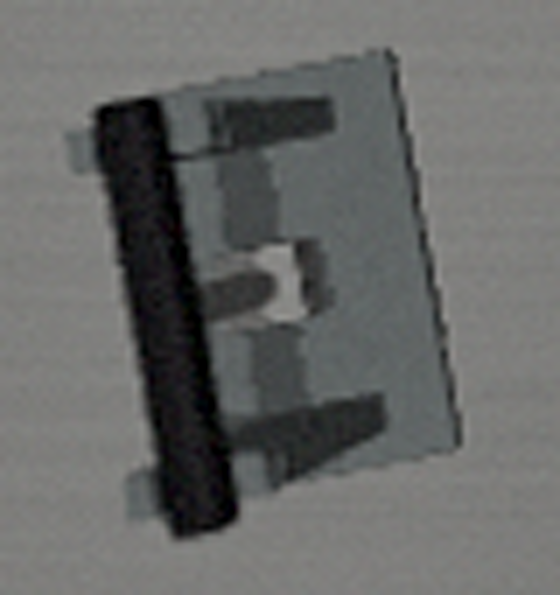

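Run:
```python
import pickle
from h import *
c,im,d=pickle.load(open('top0.pkl','rb'))
f=lambda u,v:(u/5+185+.0-.4,v/4.8+150-.4)
W={}
for n,(a,b) in dict(TL=((178,130),(256,164)),TR=((393,181),(472,215)),BL=((106,386),(189,416)),BR=((325,437),(407,470))).items():
    A=at(c,*f(*a),.103);B=at(c,*f(*b),.103); W[n]=(A+B)/2
    v=B-A; print(n,W[n],np.linalg.norm(v),'wing yaw',np.degrees(np.arctan2(v[1],v[0]))%180)
ctr=sum(W.values())/4; print('ctr',ctr)
w=at(c,*f(291,299),.093); print('win',w)
v=W['TL']+W['TR']-W['BL']-W['BR']; print('enc x yaw',np.degrees(np.arctan2(v[1],v[0])),np.linalg.norm(v)/2)
v=W['TL']+W['BL']-W['TR']-W['BR']; print('enc y yaw',np.degrees(np.arctan2(v[1],v[0])),np.linalg.norm(v)/2)
cor=[at(c,*f(*p),.09) for p in((180,54),(511,134),(405,548),(68,467))]
print('holes',np.mean(cor,0)); v=cor[0]+cor[1]-cor[2]-cor[3];print(np.degrees(np.arctan2(v[1],v[0])))
g=lambda u,v:(u/7+90-.4,v/7+205-.4)
cs=[at(c,*g(*p),.124) for p in((97,108),(157,97),(237,522),(175,538))]
print('bar',np.mean(cs,0)); v=cs[2]+cs[3]-cs[0]-cs[1];print(np.degrees(np.arctan2(v[1],v[0])),np.linalg.norm(v)/2)
for p in((384,52),(397,50),(460,445),(440,450)): print(at(c,*g(*p),.008))
# depth check
R=cv2.Rodrigues(c['rvec'])[0]
for p in((291,299),): 
    u,v=f(*p);o,dd=ray(c,u,v);print('depth z',o+dd*d[int(round(v)),int(round(u))])
```

```text
TL [0.6025194  0.03655368 0.103     ] 0.0343734484286711 wing yaw 65.88452955210897
TR [ 0.58168846 -0.05010171  0.103     ] 0.034780079303814826 wing yaw 66.15278592025264
BL [0.49686934 0.06316289 0.103     ] 0.03522272824035539 wing yaw 69.62966982600868
BR [ 0.47550701 -0.02377816  0.103     ] 0.03535222698731169 wing yaw 67.61169329855896
ctr [0.53914605 0.00645918 0.103     ]
win [0.53917261 0.00652147 0.093     ]
enc x yaw -14.029849925828175 0.10917241815755228
enc y yaw 76.33894296663178 0.08932524302711974
holes [0.53916291 0.0062751  0.09      ]
-13.858568156348609
bar [0.46700273 0.25136105 0.124     ]
-167.8905330048068 0.11744026779639961
[0.53752045 0.22789392 0.008     ]
[0.53817477 0.22378971 0.008     ]
[0.41289017 0.20089159 0.008     ]
[0.4113445  0.20714027 0.008     ]
depth z [0.53918282 0.006511   0.09478447]
```

```bash
cat >> h.py <<'E'
from scipy.spatial.transform import Rotation as Ro
def Rq(q): return Ro.from_quat([q[1],q[2],q[3],q[0]])
def down(yaw): # tool x at yaw deg, z down
    return Ro.from_euler('z',yaw,degrees=True)*Ro.from_euler('x',180,degrees=True)
def go(o,p,yaw,near=True):
    """yaw mod 180 -> rows numbers"""
    R=Rq(o['ee_rot']); cur=np.degrees(np.arctan2(*R.as_matrix()[[1,0],[0,0]]))
    if near: yaw=cur+((yaw-cur+90)%180-90)
    d=R.inv().apply(np.array(p)-o['tcp_pos'])*100
    t=np.degrees((R.inv()*down(yaw)).as_rotvec())
    print('row',np.round(d,2).tolist(),np.round(t,2).tolist(),'curyaw',round(cur,2),'clock',round(o['clock'],2),'tcp',np.round(o['tcp_pos'],4))
E
python3 - <<'E'
from rig import arm
from h import *
o=arm.get_obs()
go(o,[.47,-.30,.27],12.1)
E
```

```text
row [36.97, -25.72, -4.78] [-0.08, 0.01, 3.82] curyaw 15.92 clock 0.15 tcp [ 0.185  -0.6487  0.2219]
```

```bash
python3 -m pendant '[[37,-25.7,-4.8,0,0,3.8],[37,-25.7,-4.8,0,0,3.8],[37,-25.7,-4.8,0,0,3.8],[37,-25.7,-4.8,0,0,3.8],[37,-25.7,-4.8,0,0,3.8],[37,-25.7,-4.8,0,0,3.8],[37,-25.7,-4.8,0,0,3.8],[37,-25.7,-4.8,0,0,3.8],[37,-25.7,-4.8,0,0,3.8],[37,-25.7,-4.8,0,0,3.8],[37,-25.7,-4.8,0,0,3.8],[37,-25.7,-4.8,0,0,3.8]]' 0
python3 - <<'E'
from rig import arm
from h import *
o=arm.get_obs(); print(o['qpos'])
go(o,[.467,.10,.29],12.1)
E
```

```text
clock: 1.15
tcp_pos: [0.4761, -0.2922, 0.2711]
ee_rot: [-0.002, 0.994, 0.111, 0.002]
wrist_force: [0.4, 0.7, 0.8]
gripper_width: 0.0877
[ 0.58432999  0.24988239 -0.1712843   1.77114901  0.04119051  1.12307055
 -0.94700031]
row [7.81, -38.45, -1.73] [-0.19, -0.23, 0.7] curyaw 12.79 clock 1.15 tcp [ 0.4761 -0.2922  0.2711]
```

```bash
python3 -m pendant '[[7.8,-38.5,-1.7,0,0,0.7],[7.8,-38.5,-1.7,0,0,0.7],[7.8,-38.5,-1.7,0,0,0.7],[7.8,-38.5,-1.7,0,0,0.7],[7.8,-38.5,-1.7,0,0,0.7],[7.8,-38.5,-1.7,0,0,0.7],[7.8,-38.5,-1.7,0,0,0.7],[7.8,-38.5,-1.7,0,0,0.7],[7.8,-38.5,-1.7,0,0,0.7],[7.8,-38.5,-1.7,0,0,0.7],[7.8,-38.5,-1.7,0,0,0.7],[7.8,-38.5,-1.7,0,0,0.7]]' 0
python3 - <<'E'
from rig import arm
from h import *
import pickle
o=arm.get_obs(); print(o['qpos'])
go(o,[.467,.2514,.20],12.1)
c=arm.get_calibration('wrist'); im,d=arm.grab_frame('wrist'); pickle.dump((c,im,d),open('w1.pkl','wb'))
cv2.imwrite('pics/w1.png',im)
E
```

```text
clock: 2.15
tcp_pos: [0.4665, 0.1015, 0.2896]
ee_rot: [-0.002, 0.994, 0.107, 0.002]
wrist_force: [0.1, -0.4, -0.2]
gripper_width: 0.0881
[ 0.10801966  0.11543949 -0.485179    1.90248399  0.05635697  1.13328805
 -1.75434549]
row [3.21, -14.6, 9.02] [-0.19, -0.21, 0.19] curyaw 12.29 clock 2.15 tcp [0.4665 0.1015 0.2896]
```

View pics/w1.png

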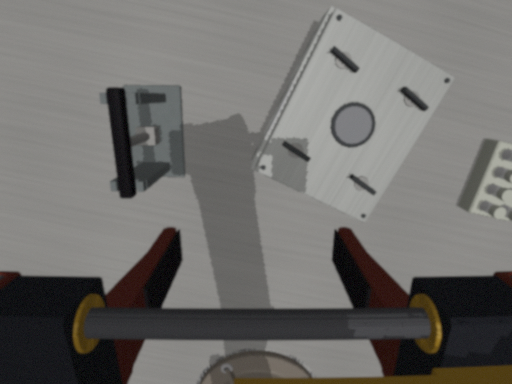

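Run:
```python
import pickle,cv2
c,im,d=pickle.load(open('w1.pkl','rb'))
cv2.imwrite('pics/w1_rest.png',cv2.resize(im[80:205,95:195],None,fx=4.8,fy=4.8,interpolation=cv2.INTER_CUBIC))
cv2.imwrite('pics/w1_enc.png',cv2.resize(im[30:205,265:440],None,fx=3.4,fy=3.4,interpolation=cv2.INTER_CUBIC))
```

```text
(no output)
```

View pics/w1_rest.png

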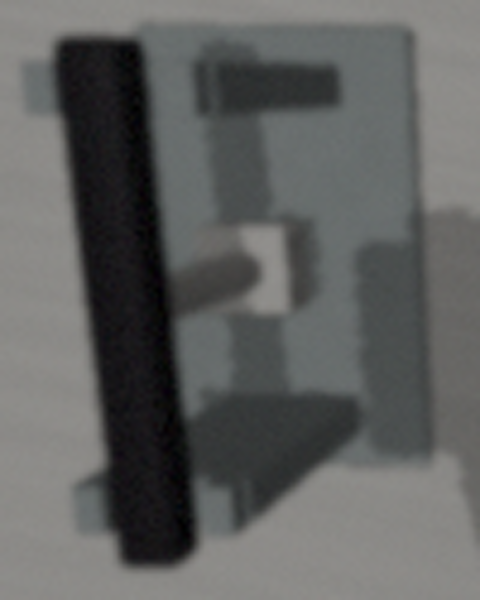

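View pics/w1_enc.png

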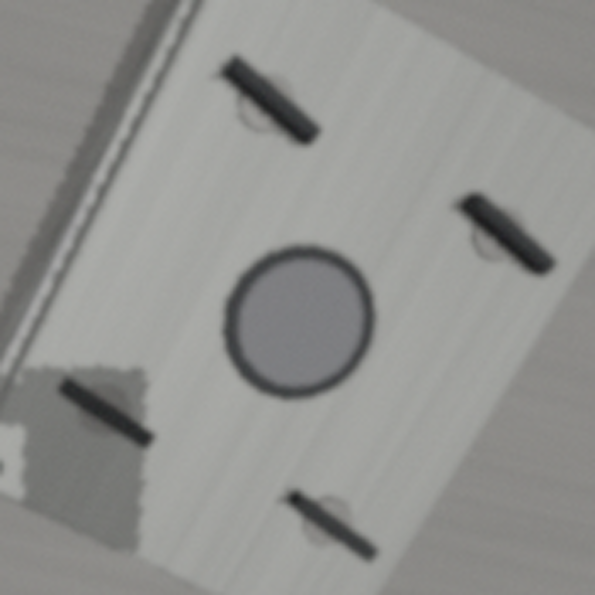

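Run:
```python
import pickle
from h import *
c,im,d=pickle.load(open('w1.pkl','rb'))
g=lambda u,v:(u/4.8+95-.4,v/4.8+80-.4)
# bar top face outline
cs=[at(c,*g(*p),.124) for p in((58,45),(142,40),(190,555),(124,563))]
print('bar',np.mean(cs,0)); v=cs[0]+cs[1]-cs[2]-cs[3];print(np.degrees(np.arctan2(v[1],v[0])),np.linalg.norm(v)/2)
b=[at(c,*g(*p),.008) for p in((413,28),(433,462))]; v=b[0]-b[1];print('base edge',b,np.degrees(np.arctan2(v[1],v[0])))
f=lambda u,v:(u/3.4+265-.4,v/3.4+30-.4)
W={}
for n,(a,e) in dict(TL=((232,66),(312,135)),TR=((470,202),(545,265)),BL=((66,386),(147,438)),BR=((294,497),(371,553))).items():
    A=at(c,*f(*a),.102);B=at(c,*f(*e),.102);W[n]=(A+B)/2;v=A-B;print(n,W[n],np.linalg.norm(v),np.degrees(np.arctan2(v[1],v[0])))
print(sum(W.values())/4)
print('win',at(c,*f(299,322),.093))
```

```text
bar [0.46903565 0.25084643 0.124     ]
11.592097256606841 0.11502394236481105
base edge [array([0.53976434, 0.22505348, 0.008     ]), array([0.41495906, 0.20051388, 0.008     ])] 11.123772823701117
TL [0.60430444 0.03777738 0.102     ] 0.03296418520169282 65.35315512289014
TR [ 0.58307105 -0.04803048  0.102     ] 0.033360900628347005 67.13263946153204
BL [0.49896638 0.06399931 0.102     ] 0.03271395201953495 70.09069106465749
BR [ 0.47772513 -0.02225119  0.102     ] 0.03516583499536658 67.4885608646732
[0.54101675 0.00787376 0.102     ]
win [0.541147   0.00708574 0.093     ]
```

```bash
python3 -m pendant '[[3.2,-14.6,5,0.2,0.2,0.4],[3.2,-14.6,9,0.2,0.2,0.4],[3.2,-14.6,9,0.2,0.2,0.4],[3.2,-14.6,9,0.2,0.2,0.4],[3.2,-14.6,9,0.2,0.2,0.4],[3.2,-14.6,9,0.2,0.2,0.4],[3.2,-14.6,9,0.2,0.2,0.4]]' 0
python3 - <<'E'
from rig import arm
from h import *
import pickle
o=arm.get_obs()
go(o,[.468,.251,.097],11.8)
c=arm.get_calibration('wrist'); im,d=arm.grab_frame('wrist'); pickle.dump((c,im,d),open('w2.pkl','wb'))
cv2.imwrite('pics/w2.png',im)
E
```

```text
clock: 2.78
tcp_pos: [0.4681, 0.2476, 0.1996]
ee_rot: [-0.003, 0.995, 0.101, 0.003]
wrist_force: [0.2, -0.4, 0.3]
gripper_width: 0.088
row [-0.0, -0.29, 10.26] [-0.29, -0.32, -0.19] curyaw 11.61 clock 2.78 tcp [0.4681 0.2476 0.1996]
```

View pics/w2.png

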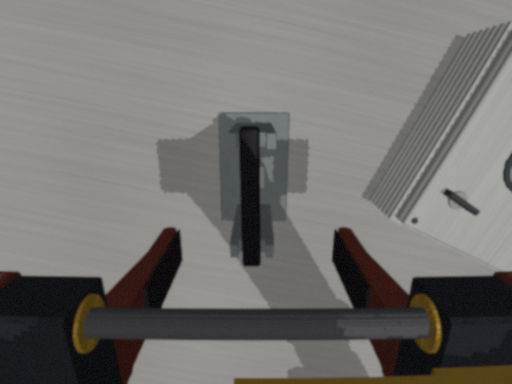

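The bar (column 250, rows 127–265) sits centred between the fingers, so I'll descend and grip.

```bash
python3 -m pendant '[[0,-0.3,4,-0.3,-0.3,-0.2],[0,-0.3,8,-0.3,-0.3,-0.2],[0,-0.3,10.3,-0.3,-0.3,-0.2],[0,-0.3,10.3,-0.3,-0.3,-0.2],[0,-0.3,10.3,-0.3,-0.3,-0.2],[0,-0.3,10.3,-0.3,-0.3,-0.2]]' 0
python3 - <<'E'
from rig import arm
from h import *
import pickle
o=arm.get_obs()
go(o,[.468,.251,.097],11.8)
print(o['wrist_force'])
c=arm.get_calibration('wrist'); im,d=arm.grab_frame('wrist')
cv2.imwrite('pics/w3.png',im)
E
```

```text
clock: 3.33
tcp_pos: [0.4704, 0.2504, 0.0995]
ee_rot: [-0.0, 0.995, 0.101, 0.002]
wrist_force: [-0.2, -0.1, 0.2]
gripper_width: 0.0878
row [-0.23, -0.11, 0.25] [-0.01, -0.28, -0.17] curyaw 11.63 clock 3.33 tcp [0.4704 0.2504 0.0995]
[-0.15124446 -0.14810563  0.19031495]
```

View pics/w3.png

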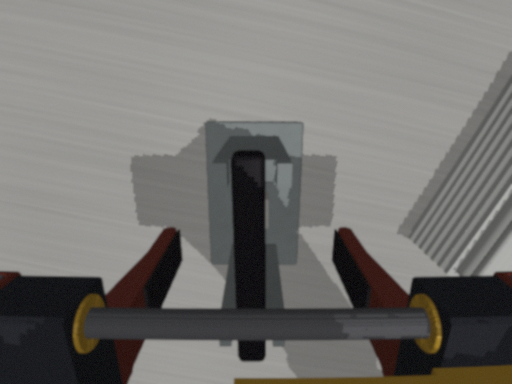

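```bash
python3 -m pendant '[[-0.2,-0.1,0.3,0,-0.3,-0.1],[-0.2,-0.1,0.3,0,-0.3,-0.1],[-0.2,-0.1,0.3,0,-0.3,-0.1],[-0.2,-0.1,0.3,0,-0.3,-0.1],[-0.2,-0.1,0.3,0,-0.3,-0.1],[-0.2,-0.1,0.3,0,-0.3,-0.1],[-0.2,-0.1,0.3,0,-0.3,-0.1]]' 1 50
python3 - <<'E'
from rig import arm
from h import *
o=arm.get_obs()
go(o,[.468,.251,.23],11.8)
print(o['wrist_force'],o['gripper_width'])
E
```

```text
clock: 3.97
tcp_pos: [0.4684, 0.2514, 0.0967]
ee_rot: [-0.0, 0.995, 0.102, 0.0]
wrist_force: [0.6, -0.2, -0.1]
gripper_width: 0.0448
row [-0.04, 0.03, -13.33] [-0.03, -0.03, -0.04] curyaw 11.76 clock 3.97 tcp [0.4684 0.2514 0.0967]
[ 0.58416979 -0.16702109 -0.07495264] 0.044787695840004825
```

Still closing at 45 mm.

```bash
python3 -m pendant '[[0,0,0,0,0,0],[0,0,0,0,0,0],[0,0,0,0,0,0],[0,0,0,0,0,0],[0,0,0,0,0,0],[0,0,0,0,0,0]]'
python3 - <<'E'
from rig import arm
from h import *
o=arm.get_obs()
go(o,[.468,.251,.23],11.8)
print(o['wrist_force'],o['gripper_width'])
E
```

```text
clock: 4.47
tcp_pos: [0.4683, 0.2516, 0.0967]
ee_rot: [-0.0, 0.995, 0.102, 0.0]
wrist_force: [0.5, 1.0, -0.7]
gripper_width: 0.0155
row [-0.04, 0.04, -13.33] [-0.04, -0.03, -0.04] curyaw 11.76 clock 4.47 tcp [0.4683 0.2516 0.0967]
[ 0.53542157  1.02531111 -0.69257392] 0.015457868568212895
```

```bash
python3 -m pendant '[[0,0,-4,0,0,0],[0,0,-8,0,0,0],[0,0,-12,0,0,0],[0,0,-13.3,0,0,0],[0,0,-13.3,0,0,0]]'
python3 - <<'E'
from rig import arm
from h import *
o=arm.get_obs()
go(o,[.4975,.0637,.2],69.8)
print(o['wrist_force'],o['wrist_torque'],o['gripper_width'])
im,d=arm.grab_frame('wrist')
cv2.imwrite('pics/w4.png',im)
E
```

```text
clock: 4.88
tcp_pos: [0.4701, 0.2528, 0.2335]
ee_rot: [-0.002, 0.995, 0.102, 0.004]
wrist_force: [0.1, 0.3, -2.0]
gripper_width: 0.0153
row [-1.19, 19.08, 3.3] [0.09, -0.45, -58.05] curyaw 11.75 clock 4.88 tcp [0.4701 0.2528 0.2335]
[ 0.08559903  0.3335109  -2.00616607] [-0.00981215  0.02343335  0.04217844] 0.01526526792107275
```

View pics/w4.png

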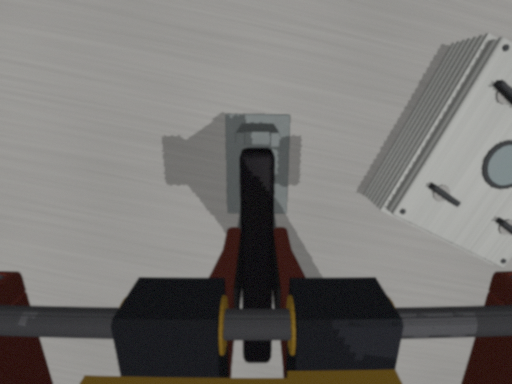

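Wrench is held. Moving over the first screw (BL).

```bash
python3 -m pendant '[[-1.2,19.1,1.5,0,-0.4,-58],[-1.2,19.1,2.8,0,-0.4,-58],[-1.2,19.1,2.8,0,-0.4,-58],[-1.2,19.1,2.8,0,-0.4,-58],[-1.2,19.1,2.8,0,-0.4,-58],[-1.2,19.1,2.8,0,-0.4,-58],[-1.2,19.1,2.8,0,-0.4,-58],[-1.2,19.1,2.8,0,-0.4,-58],[-1.2,19.1,2.8,0,-0.4,-58],[-1.2,19.1,2.8,0,-0.4,-58],[-1.2,19.1,2.8,0,-0.4,-58]]'
python3 - <<'E'
from rig import arm
from h import *
o=arm.get_obs()
go(o,[.4975,.0637,.17],69.8)
im,d=arm.grab_frame('wrist')
cv2.imwrite('pics/w5.png',im)
im,d=arm.grab_frame('top')
cv2.imwrite('pics/t5.png',im)
im,d=arm.grab_frame('scene')
cv2.imwrite('pics/s5.png',cv2.resize(im[120:250,160:320],None,fx=4,fy=4))
E
```

```text
clock: 5.85
tcp_pos: [0.4948, 0.0618, 0.2006]
ee_rot: [-0.0, 0.821, 0.571, -0.003]
wrist_force: [0.2, -0.8, -1.8]
gripper_width: 0.0156
row [0.28, 0.2, 3.06] [-0.24, 0.26, -0.2] curyaw 69.6 clock 5.85 tcp [0.4948 0.0618 0.2006]
```

View pics/w5.png

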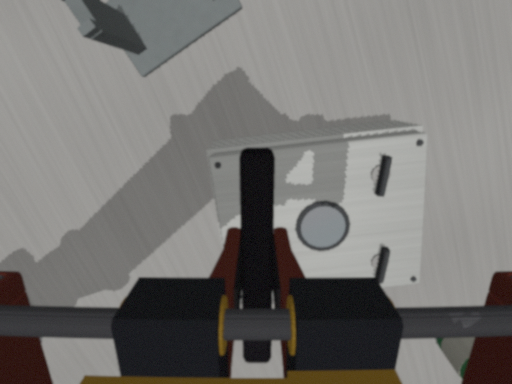

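View pics/s5.png

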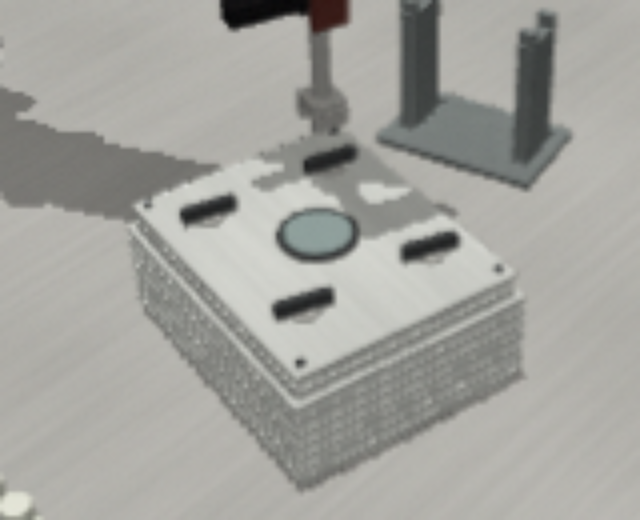

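View pics/t5.png

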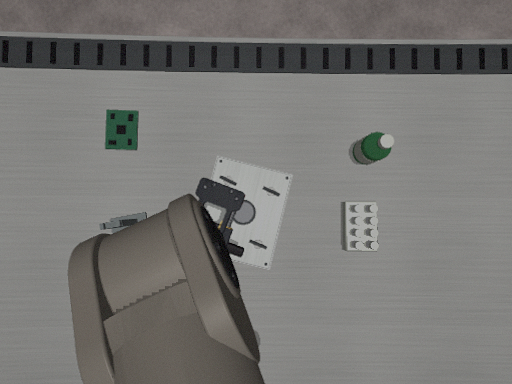

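```bash
python3 -m pendant '[[0.3,0.2,0,-0.2,0.3,-0.2],[0.3,0.2,1.5,-0.2,0.3,-0.2],[0.3,0.2,3,-0.2,0.3,-0.2],[0.3,0.2,3,-0.2,0.3,-0.2],[0.3,0.2,3,-0.2,0.3,-0.2]]'
python3 - <<'E'
from rig import arm
from h import *
o=arm.get_obs()
go(o,[.4975,.0637,.17],12)
print(o['wrist_torque'])
im,d=arm.grab_frame('scene')
cv2.imwrite('pics/s6.png',cv2.resize(im[120:250,160:320],None,fx=4,fy=4))
E
```

```text
clock: 6.42
tcp_pos: [0.4979, 0.0643, 0.1713]
ee_rot: [-0.0, 0.82, 0.573, 0.0]
wrist_force: [0.2, 0.1, -1.9]
gripper_width: 0.0155
row [-0.07, -0.02, 0.13] [-0.04, -0.04, 57.85] curyaw 69.85 clock 6.42 tcp [0.4979 0.0643 0.1713]
[-0.04270965 -0.04530078  0.0573508 ]
```

View pics/s6.png

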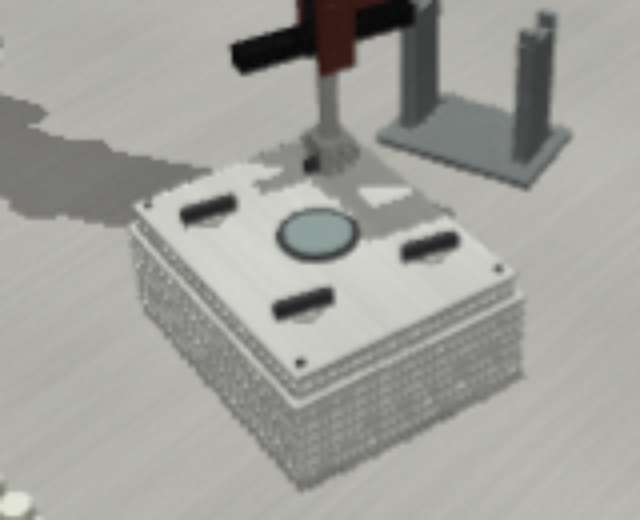

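```bash
python3 -m pendant '[[0,0,0.1,0,0,7],[0,0,0.1,0,0,14],[0,0,0.1,0,0,21],[0,0,0.1,0,0,28],[0,0,0.1,0,0,35],[0,0,0.1,0,0,42],[0,0,0.1,0,0,49],[0,0,0.1,0,0,56],[0,0,0.1,0,0,56]]'
python3 - <<'E'
from rig import arm
from h import *
o=arm.get_obs()
go(o,[.4975,.0637,.2],24)
print(o['wrist_torque'])
im,d=arm.grab_frame('scene')
cv2.imwrite('pics/s7.png',cv2.resize(im[120:250,160:320],None,fx=4,fy=4))
E
```

```text
clock: 7.22
tcp_pos: [0.4993, 0.0641, 0.172]
ee_rot: [-0.0, 0.993, 0.118, 0.002]
wrist_force: [-0.4, -2.0, -2.4]
gripper_width: 0.0157
row [-0.17, 0.0, -2.8] [0.04, -0.2, -10.41] curyaw 13.59 clock 7.22 tcp [0.4993 0.0641 0.172 ]
[-0.5317321  -0.19045835  0.04290192]
```

View pics/s7.png

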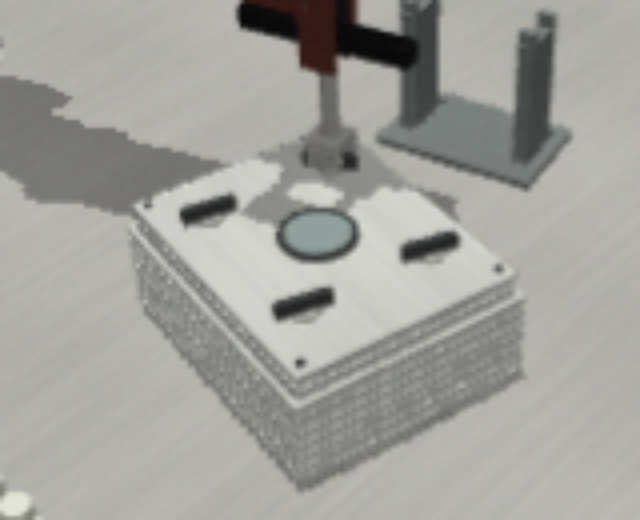

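Run:
```python
from rig import arm
from h import *
o=arm.get_obs()
go(o,[.5825,-.0502,.204],66.6)
```

```text
row [5.33, 13.11, -3.18] [0.11, -0.18, -52.63] curyaw 13.97 clock 7.27 tcp [0.4993 0.0642 0.172 ]
```

```bash
python3 -m pendant '[[0,0,0,0,0,-7],[0,0,-1.5,0,0,-10],[0,0,-3.4,0,0,-10],[0,0,-3.4,0,0,-17],[1.5,4,-3.4,0,0,-24],[3,7.5,-3.2,0,0,-31],[4.5,11,-3.2,0,0,-38],[5.3,13.1,-3.2,0,-0.2,-45],[5.3,13.1,-3.2,0,-0.2,-52.6],[5.3,13.1,-3.2,0,-0.2,-52.6],[5.3,13.1,-3.2,0,-0.2,-52.6]]'
python3 - <<'E'
from rig import arm
from h import *
import pickle
o=arm.get_obs()
go(o,[.5825,-.0502,.170],66.6)
c=arm.get_calibration('top');im,d=arm.grab_frame('top'); pickle.dump((c,im,d),open('t8.pkl','wb'))
cv2.imwrite('pics/t8.png',cv2.resize(im[150:275,185:300],None,fx=4.8,fy=4.8,interpolation=cv2.INTER_CUBIC))
im,d=arm.grab_frame('scene')
cv2.imwrite('pics/s8.png',cv2.resize(im[120:250,160:320],None,fx=4,fy=4))
E
```

```text
clock: 8.18
tcp_pos: [0.5821, -0.0494, 0.2044]
ee_rot: [0.0, 0.836, 0.549, 0.0]
wrist_force: [-0.5, 0.3, -1.9]
gripper_width: 0.0159
row [-0.06, 0.06, 3.44] [0.06, -0.0, -0.05] curyaw 66.55 clock 8.18 tcp [ 0.5821 -0.0494  0.2044]
```

View pics/t8.png

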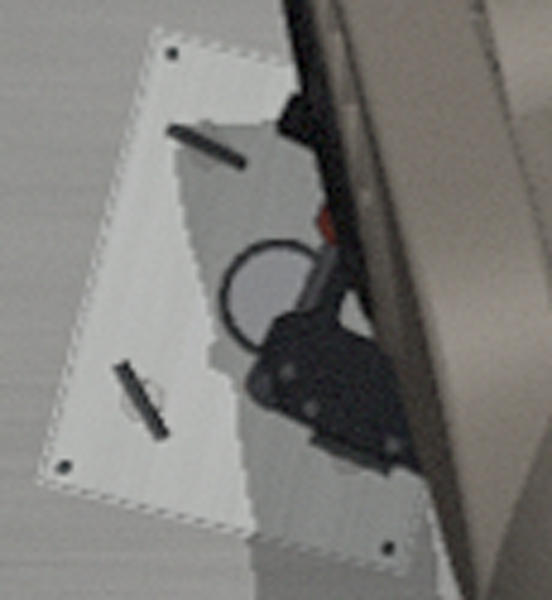

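View pics/s8.png

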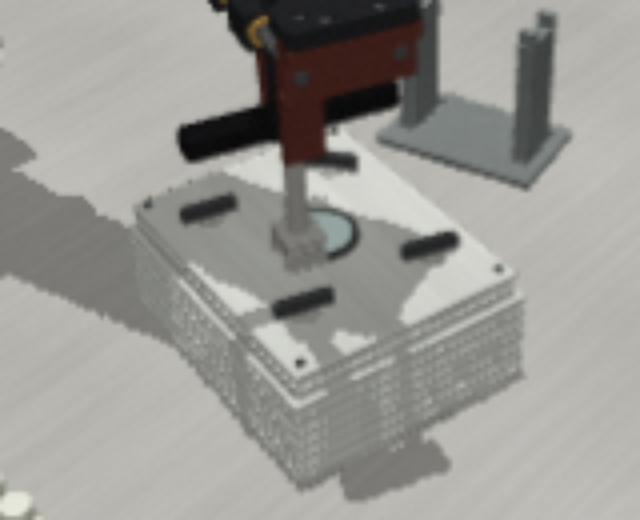

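BL's wing is now about 32° in world yaw (screw ≈0.76 rad), as intended. Next is the diagonal screw, TR: descend and turn.

```bash
python3 -m pendant '[[-0.1,0.1,2,0,0,0],[-0.1,0.1,3.4,0,0,0],[-0.1,0.1,3.4,0,0,0],[-0.1,0.1,3.4,0,0,0],[-0.1,0.1,3.4,0,0,7],[-0.1,0.1,3.4,0,0,14],[-0.1,0.1,3.4,0,0,21],[-0.1,0.1,3.4,0,0,28],[-0.1,0.1,3.4,0,0,35],[-0.1,0.1,3.4,0,0,42],[-0.1,0.1,3.4,0,0,49],[-0.1,0.1,3.4,0,0,54]]'
python3 - <<'E'
from rig import arm
from h import *
o=arm.get_obs()
go(o,[.5825,-.0502,.170],12.6)
print(o['wrist_torque'])
im,d=arm.grab_frame('scene')
cv2.imwrite('pics/s9.png',cv2.resize(im[120:250,160:320],None,fx=4,fy=4))
go(arm.get_obs(),[.6042,.0372,.204],65.6)
E
```

```text
clock: 9.28
tcp_pos: [0.5836, -0.05, 0.1721]
ee_rot: [0.001, 0.994, 0.107, 0.002]
wrist_force: [1.3, -2.1, -4.2]
gripper_width: 0.0157
row [-0.11, -0.01, 0.21] [0.15, -0.22, -0.37] curyaw 12.23 clock 9.28 tcp [ 0.5836 -0.05    0.1721]
[-0.47198726 -0.41778729  0.10738376]
row [3.85, -8.09, -3.2] [0.23, -0.13, -53.57] curyaw 12.03 clock 9.33 tcp [ 0.5836 -0.05    0.1721]
```

View pics/s9.png

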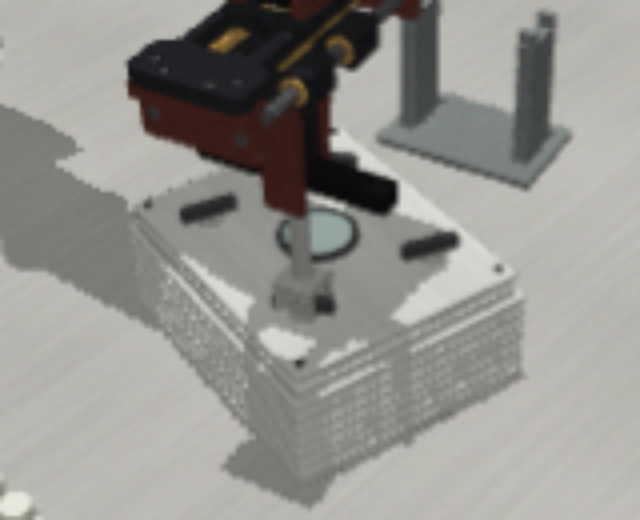

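```bash
python3 -m pendant '[[0,0,0,0,0,-7],[0,0,-1.5,0,0,-10],[0,0,-3.4,0,0,-10],[0,0,-3.4,0,0,-17],[1,-2,-3.4,0,0,-24],[2,-4.5,-3.2,0,0,-31],[3.8,-8.1,-3.2,0,0,-38],[3.8,-8.1,-3.2,0.2,-0.1,-45],[3.8,-8.1,-3.2,0.2,-0.1,-53],[3.8,-8.1,-3.2,0.2,-0.1,-53.6],[3.8,-8.1,-3.2,0.2,-0.1,-53.6]]'
python3 - <<'E'
from rig import arm
from h import *
o=arm.get_obs()
go(o,[.6042,.0372,.170],65.6)
im,d=arm.grab_frame('top'); 
cv2.imwrite('pics/t10.png',cv2.resize(im[150:275,185:300],None,fx=4.8,fy=4.8,interpolation=cv2.INTER_CUBIC))
im,d=arm.grab_frame('scene')
cv2.imwrite('pics/s10.png',cv2.resize(im[120:250,160:320],None,fx=4,fy=4))
E
```

```text
clock: 10.25
tcp_pos: [0.6039, 0.0374, 0.2048]
ee_rot: [0.0, 0.841, 0.542, 0.001]
wrist_force: [-0.8, -0.4, -2.6]
gripper_width: 0.0155
row [-0.01, 0.03, 3.48] [0.08, -0.04, -0.0] curyaw 65.6 clock 10.25 tcp [0.6039 0.0374 0.2048]
```

View pics/t10.png

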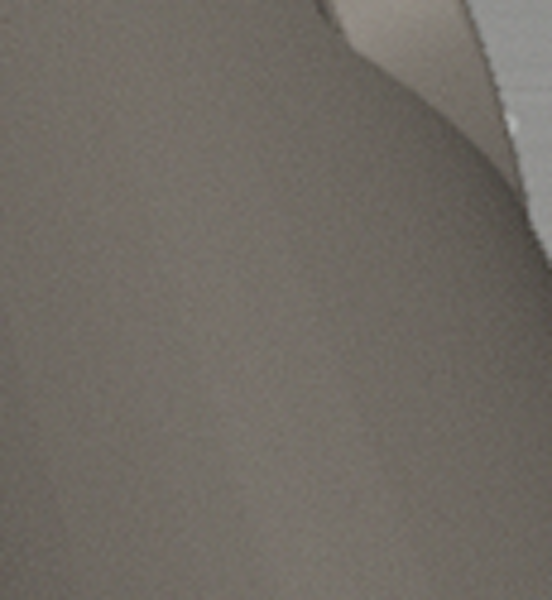

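View pics/s10.png

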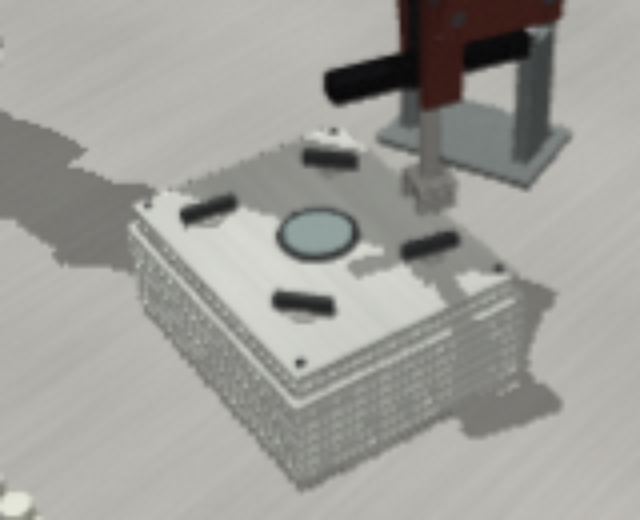

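The scene view shows TR (303,303) and BL (330,158) parallel at half way. Next is TL.

```bash
python3 -m pendant '[[0,0,2,0,0,0],[0,0,3.5,0,0,0],[0,0,3.5,0,0,0],[0,0,3.5,0,0,0],[0,0,3.5,0,0,7],[0,0,3.5,0,0,14],[0,0,3.5,0,0,21],[0,0,3.5,0,0,28],[0,0,3.5,0,0,35],[0,0,3.5,0,0,42],[0,0,3.5,0,0,49],[0,0,3.5,0,0,53]]'
python3 - <<'E'
from rig import arm
from h import *
o=arm.get_obs()
print(o['wrist_torque'])
im,d=arm.grab_frame('scene')
cv2.imwrite('pics/s11.png',cv2.resize(im[120:250,160:320],None,fx=4,fy=4))
go(arm.get_obs(),[.4758,-.0236,.204],67.5)
E
```

```text
clock: 11.35
tcp_pos: [0.6044, 0.0365, 0.1708]
ee_rot: [0.0, 0.995, 0.105, 0.001]
wrist_force: [1.2, -0.5, -4.3]
gripper_width: 0.0156
[-0.17133638 -0.08578217  0.08868672]
row [-13.81, 3.23, -3.35] [0.14, -0.12, -55.58] curyaw 11.92 clock 11.4 tcp [0.6044 0.0366 0.1708]
```

View pics/s11.png

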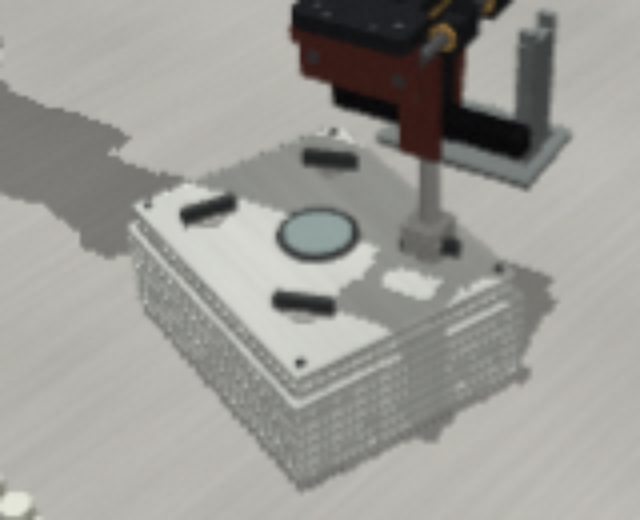

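```bash
python3 -m pendant '[[0,0,0,0,0,-7],[0,0,-1.5,0,0,-10],[0,0,-3.5,0,0,-10],[0,0,-3.5,0,0,-17],[-3.5,1,-3.5,0,0,-24],[-7,2,-3.4,0,0,-31],[-10.5,2.5,-3.4,0,0,-38],[-13.8,3.2,-3.4,0.1,-0.1,-45],[-13.8,3.2,-3.4,0.1,-0.1,-52],[-13.8,3.2,-3.4,0.1,-0.1,-55.6],[-13.8,3.2,-3.4,0.1,-0.1,-55.6]]'
python3 - <<'E'
from rig import arm
from h import *
o=arm.get_obs()
go(o,[.4758,-.0236,.170],67.5)
im,d=arm.grab_frame('scene')
cv2.imwrite('pics/s12.png',cv2.resize(im[120:250,160:320],None,fx=4,fy=4))
E
```

```text
clock: 12.32
tcp_pos: [0.476, -0.0236, 0.2057]
ee_rot: [0.001, 0.831, 0.557, 0.001]
wrist_force: [0.1, 0.3, -1.7]
gripper_width: 0.0157
row [-0.01, -0.03, 3.57] [0.16, -0.01, 0.16] curyaw 67.66 clock 12.32 tcp [ 0.476  -0.0236  0.2057]
```

View pics/s12.png

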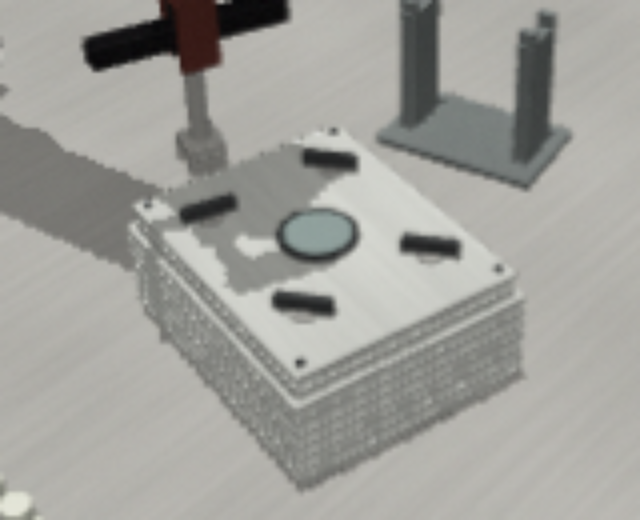

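TL (430,246) is half way too. Last of pass 1 is BR.

```bash
python3 -m pendant '[[0,0,2,0,0,0],[0,0,3.6,0,0,0],[0,0,3.6,0,0,0],[0,0,3.6,0,0,0],[0,0,3.6,0,0,7],[0,0,3.6,0,0,14],[0,0,3.6,0,0,21],[0,0,3.6,0,0,28],[0,0,3.6,0,0,35],[0,0,3.6,0,0,42],[0,0,3.6,0,0,49],[0,0,3.6,0,0,55]]' ; python3 -m pendant '[[0,0,0,0,0,0],[0,0,0,0,0,-7],[0,0,-1.5,0,0,-10],[0,0,-4.5,0,0,-10],[0,0,-7.5,0,0,-10],[0,0,-8,0,0,-10]]'
python3 - <<'E'
from rig import arm
from h import *
o=arm.get_obs()
im,d=arm.grab_frame('scene')
cv2.imwrite('pics/s13.png',cv2.resize(im[120:250,160:320],None,fx=4,fy=4))
im,d=arm.grab_frame('top'); 
cv2.imwrite('pics/t13.png',cv2.resize(im[150:275,185:300],None,fx=4.8,fy=4.8,interpolation=cv2.INTER_CUBIC))
go(arm.get_obs(),[.4758,-.0236,.204],32)
E
```

```text
clock: 13.37
tcp_pos: [0.4774, -0.0235, 0.1709]
ee_rot: [0.001, 0.994, 0.105, 0.002]
wrist_force: [0.2, -1.3, -3.3]
gripper_width: 0.0157
clock: 13.87
tcp_pos: [0.4803, -0.0226, 0.2567]
ee_rot: [0.002, 0.981, 0.193, 0.007]
wrist_force: [1.2, -0.5, -0.5]
gripper_width: 0.0155
row [-0.32, -0.08, 4.9] [0.3, -0.44, -9.8] curyaw 22.21 clock 13.97 tcp [ 0.4786 -0.0231  0.2531]
```

View pics/s13.png

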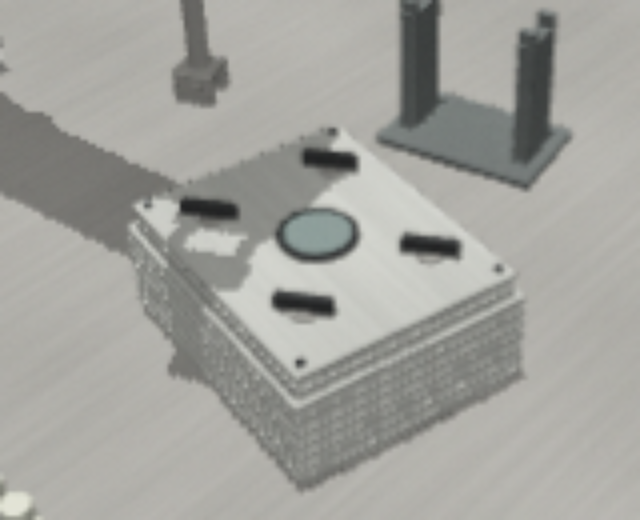

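View pics/t13.png

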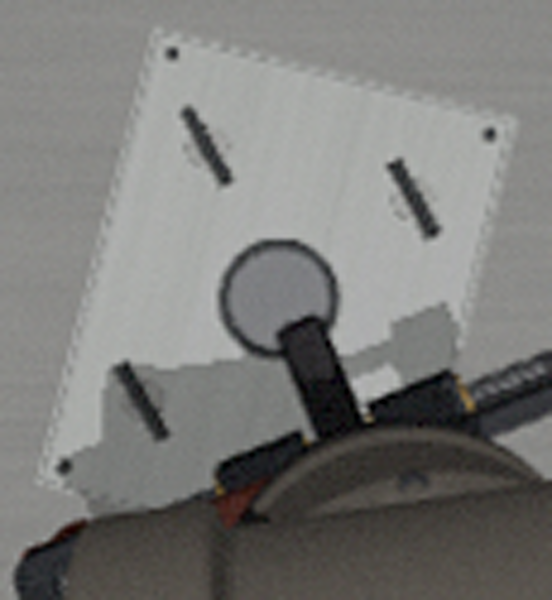

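All four wings are at about 30° yaw (≈0.8 rad), so pass 1 is complete. Pass 2 starts at BR.

```bash
python3 -m pendant '[[-0.3,-0.1,2,0.3,-0.4,-7],[-0.3,-0.1,4,0.3,-0.4,-7.8],[-0.3,-0.1,5.5,0.3,-0.4,-7.8],[-0.3,-0.1,5.5,0.3,-0.4,-7.8],[-0.3,-0.1,7,0.3,-0.4,-7.8],[-0.3,-0.1,8.3,0.3,-0.4,-7.8],[-0.3,-0.1,8.3,0.3,-0.4,-7.8],[-0.3,-0.1,8.3,0.3,-0.4,-7.8]]'
python3 - <<'E'
from rig import arm
from h import *
o=arm.get_obs()
go(arm.get_obs(),[.4758,-.0236,.170],-30)
E
```

```text
clock: 14.63
tcp_pos: [0.4757, -0.0232, 0.1697]
ee_rot: [-0.001, 0.966, 0.259, -0.0]
wrist_force: [0.5, 0.1, -2.0]
gripper_width: 0.0156
row [-0.01, 0.04, -0.03] [-0.04, 0.07, 60.05] curyaw 30.05 clock 14.63 tcp [ 0.4757 -0.0232  0.1697]
```

```bash
python3 -m pendant '[[0,0,0,0,0,7],[0,0,0,0,0,14],[0,0,0,0,0,21],[0,0,0,0,0,28],[0,0,0,0,0,35],[0,0,0,0,0,42],[0,0,0,0,0,49],[0,0,0,0,0,56],[0,0,0,0,0,60],[0,0,0,0,0,60]]'
python3 - <<'E'
from rig import arm
from h import *
o=arm.get_obs()
print(o['wrist_torque'],o['qpos'])
go(o,[.6042,.0372,.204],30)
E
```

```text
clock: 15.47
tcp_pos: [0.4765, -0.0242, 0.1708]
ee_rot: [0.0, 0.966, -0.26, 0.001]
wrist_force: [0.1, -3.1, -2.4]
gripper_width: 0.0159
[-1.09179166 -0.34473926  0.08658432] [ 0.13871877  0.22876784 -0.24972841  2.05605754  0.07466961  0.86417693
 -2.249296  ]
row [7.97, -11.72, -3.31] [0.04, -0.05, -60.09] curyaw -30.09 clock 15.47 tcp [ 0.4765 -0.0242  0.1708]
```

```bash
python3 -m pendant '[[0,0,0,0,0,-7],[0,0,-1.5,0,0,-12],[0,0,-3.5,0,0,-12],[0,0,-3.5,0,0,-19],[2,-3,-3.5,0,0,-26],[4,-6,-3.4,0,0,-33],[6,-9,-3.4,0,0,-40],[8,-11.7,-3.4,0,0,-47],[8,-11.7,-3.4,0,0,-54],[8,-11.7,-3.4,0,0,-60],[8,-11.7,-3.4,0,0,-60]]'
python3 - <<'E'
from rig import arm
from h import *
o=arm.get_obs()
go(o,[.6042,.0372,.170],30)
im,d=arm.grab_frame('scene')
cv2.imwrite('pics/s14.png',cv2.resize(im[120:250,160:320],None,fx=4,fy=4))
E
```

```text
clock: 16.38
tcp_pos: [0.6048, 0.0377, 0.2052]
ee_rot: [-0.0, 0.965, 0.261, 0.0]
wrist_force: [-0.3, 0.2, -2.6]
gripper_width: 0.0157
row [-0.08, 0.01, 3.52] [-0.01, -0.05, 0.29] curyaw 30.29 clock 16.38 tcp [0.6048 0.0377 0.2052]
```

View pics/s14.png

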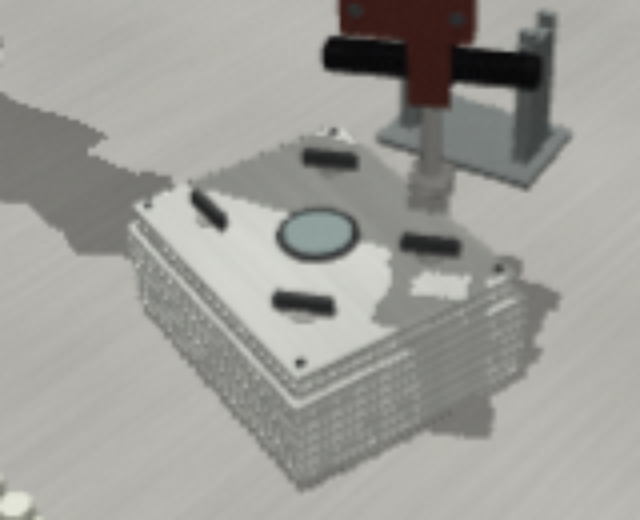

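```bash
python3 - <<'E'
import pickle
from h import *
c,_,_=pickle.load(open('scene0.pkl','rb'))
A,B=[at(c,160+u/4,120+v/4,.101) for u,v in((196,195),(222,223))]
v=B-A;print(A,B,np.degrees(np.arctan2(v[1],v[0])))
E
python3 -m pendant '[[-0.1,0,2,0,0,0],[-0.1,0,3.5,0,0,0],[-0.1,0,3.5,0,0,0],[-0.1,0,3.5,0,0,0],[-0.1,0,3.5,0,0,7],[-0.1,0,3.5,0,0,14],[-0.1,0,3.5,0,0,21],[-0.1,0,3.5,0,0,28],[-0.1,0,3.5,0,0,35],[-0.1,0,3.5,0,0,42],[-0.1,0,3.5,0,0,49],[-0.1,0,3.5,0,0,56]]' ; python3 -m pendant '[[0,0,0,0,0,5],[0,0,0,0,0,5]]'
python3 - <<'E'
from rig import arm
from h import *
o=arm.get_obs()
print(o['wrist_torque'])
go(o,[.5825,-.0502,.204],30)
E
```

```text
[ 0.46463453 -0.02248137  0.101     ] [ 0.49784524 -0.03180825  0.101     ] -15.686841244555962
clock: 17.43
tcp_pos: [0.6044, 0.0364, 0.1719]
ee_rot: [-0.0, 0.973, -0.229, 0.001]
wrist_force: [0.6, -0.5, -3.5]
gripper_width: 0.0157
clock: 17.6
tcp_pos: [0.6046, 0.0363, 0.1734]
ee_rot: [-0.0, 0.962, -0.273, 0.002]
wrist_force: [0.4, -0.2, -1.3]
gripper_width: 0.0156
[-0.16523428  0.34146165  0.07117044]
row [2.68, 8.52, -3.07] [0.01, -0.25, -61.73] curyaw -31.73 clock 17.6 tcp [0.6046 0.0363 0.1734]
```

BR is home (wing at −15.7°, long side at −14°), and TL has just been turned. Next is TR.

```bash
python3 -m pendant '[[0,0,0,0,0,-7],[0,0,-1.5,0,0,-12],[0,0,-3.3,0,0,-12],[0,0,-3.3,0,0,-19],[1,2.5,-3.3,0,0,-26],[2,5.5,-3.1,0,0,-33],[2.7,8.5,-3.1,0,-0.2,-40],[2.7,8.5,-3.1,0,-0.2,-47],[2.7,8.5,-3.1,0,-0.2,-54],[2.7,8.5,-3.1,0,-0.2,-61.7],[2.7,8.5,-3.1,0,-0.2,-61.7],[2.7,8.5,-3.1,0,-0.2,-61.7]]'
python3 - <<'E'
from rig import arm
from h import *
o=arm.get_obs()
go(o,[.5825,-.0502,.170],30)
im,d=arm.grab_frame('scene')
cv2.imwrite('pics/s15.png',cv2.resize(im[120:250,160:320],None,fx=4,fy=4))
E
```

```text
clock: 18.6
tcp_pos: [0.5832, -0.0501, 0.2053]
ee_rot: [0.0, 0.966, 0.258, 0.001]
wrist_force: [0.4, -0.5, -1.9]
gripper_width: 0.016
row [-0.08, -0.03, 3.53] [0.06, -0.12, -0.11] curyaw 29.89 clock 18.6 tcp [ 0.5832 -0.0501  0.2053]
```

View pics/s15.png

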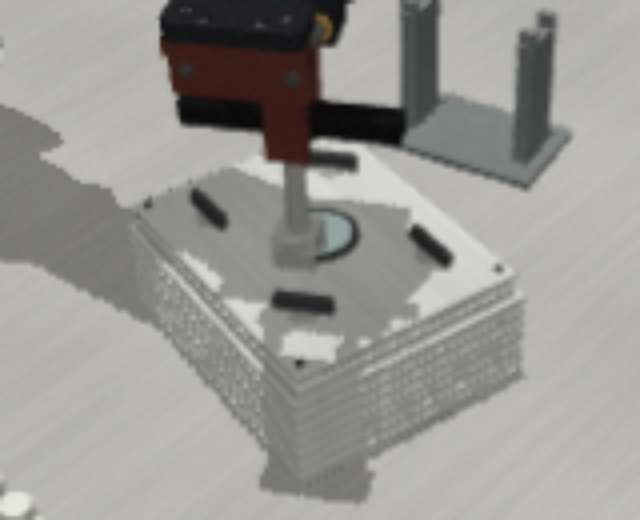

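```bash
python3 - <<'E'
import pickle
from h import *
c,_,_=pickle.load(open('scene0.pkl','rb'))
A,B=[at(c,160+u/4,120+v/4,.101) for u,v in((416,231),(447,260))]
v=B-A;print(A,B,np.degrees(np.arctan2(v[1],v[0])))
E
python3 -m pendant '[[-0.1,0,2,0,0,0],[-0.1,0,3.5,0,0,0],[-0.1,0,3.5,0,0,0],[-0.1,0,3.5,0,0,0],[-0.1,0,3.5,0,0,7],[-0.1,0,3.5,0,0,14],[-0.1,0,3.5,0,0,21],[-0.1,0,3.5,0,0,28],[-0.1,0,3.5,0,0,35],[-0.1,0,3.5,0,0,42],[-0.1,0,3.5,0,0,49],[-0.1,0,3.5,0,0,56]]' ; python3 -m pendant '[[0,0,0,0,0,4],[0,0,0,0,0,4]]'
python3 - <<'E'
from rig import arm
from h import *
o=arm.get_obs()
print(o['wrist_torque'])
go(o,[.4975,.0637,.204],30)
E
```

```text
[0.59314151 0.03817392 0.101     ] [0.62488305 0.02888929 0.101     ] -16.304573533872485
clock: 19.65
tcp_pos: [0.5832, -0.0509, 0.1715]
ee_rot: [-0.0, 0.973, -0.23, 0.002]
wrist_force: [0.4, -1.4, -3.4]
gripper_width: 0.0154
clock: 19.82
tcp_pos: [0.5836, -0.051, 0.1727]
ee_rot: [-0.0, 0.964, -0.265, 0.003]
wrist_force: [-1.5, -1.8, -1.5]
gripper_width: 0.0158
[-0.32914021  0.38297254 -0.00044947]
row [-13.25, -5.47, -3.19] [0.08, -0.3, -60.74] curyaw -30.74 clock 19.82 tcp [ 0.5836 -0.051   0.1727]
```

```bash
python3 -m pendant '[[0,0,0,0,0,-7],[0,0,-1.5,0,0,-12],[0,0,-3.3,0,0,-12],[0,0,-3.3,0,0,-19],[-3.3,-1.4,-3.3,0,0,-26],[-6.6,-2.8,-3.2,0,0,-33],[-10,-4.2,-3.2,0,-0.3,-40],[-13.2,-5.5,-3.2,0,-0.3,-47],[-13.2,-5.5,-3.2,0,-0.3,-54],[-13.2,-5.5,-3.2,0,-0.3,-60.7],[-13.2,-5.5,-3.2,0,-0.3,-60.7],[-13.2,-5.5,-3.2,0,-0.3,-60.7]]'
python3 - <<'E'
from rig import arm
from h import *
o=arm.get_obs()
go(o,[.4975,.0637,.170],31)
im,d=arm.grab_frame('scene')
cv2.imwrite('pics/s16.png',cv2.resize(im[120:250,160:320],None,fx=4,fy=4))
E
```

```text
clock: 20.82
tcp_pos: [0.4988, 0.0639, 0.2051]
ee_rot: [0.001, 0.966, 0.257, 0.001]
wrist_force: [0.0, -0.7, -2.2]
gripper_width: 0.0154
row [-0.12, -0.05, 3.51] [0.1, -0.07, -1.17] curyaw 29.83 clock 20.82 tcp [0.4988 0.0639 0.2051]
```

View pics/s16.png

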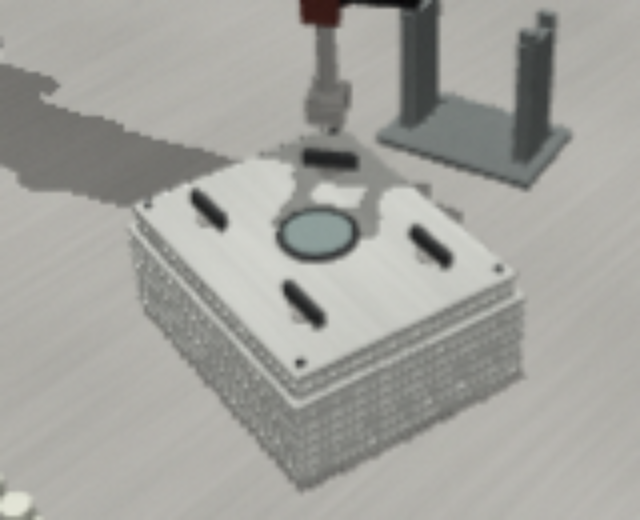

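TR is home. The last one is BL.

```bash
python3 -m pendant '[[-0.1,0,2,0,0,-1],[-0.1,0,3.5,0,0,-1],[-0.1,0,3.5,0,0,-1],[-0.1,0,3.5,0,0,-1],[-0.1,0,3.5,0,0,7],[-0.1,0,3.5,0,0,14],[-0.1,0,3.5,0,0,21],[-0.1,0,3.5,0,0,28],[-0.1,0,3.5,0,0,35],[-0.1,0,3.5,0,0,42],[-0.1,0,3.5,0,0,49],[-0.1,0,3.5,0,0,56]]' ; python3 -m pendant '[[0,0,0,0,0,4],[0,0,0,0,0,4]]'; python3 -m pendant '[[0,0,0,0,0,-7],[0,0,-1.5,0,0,-12],[0,0,-4.5,0,0,-12],[0,0,-7,0,0,-12],[0,0,-7,0,0,-12]]'
python3 - <<'E'
from rig import arm
from h import *
o=arm.get_obs()
im,d=arm.grab_frame('scene')
cv2.imwrite('pics/s17.png',cv2.resize(im[120:250,160:320],None,fx=4,fy=4))
go(arm.get_obs(),[.468,.251,.23],11.8)
E
```

```text
clock: 21.87
tcp_pos: [0.4986, 0.0627, 0.171]
ee_rot: [0.0, 0.973, -0.231, 0.001]
wrist_force: [-1.0, -1.1, -2.1]
gripper_width: 0.0156
clock: 22.03
tcp_pos: [0.4989, 0.0624, 0.172]
ee_rot: [0.0, 0.964, -0.266, 0.002]
wrist_force: [-0.7, -0.7, -1.6]
gripper_width: 0.0157
clock: 22.45
tcp_pos: [0.5023, 0.0636, 0.248]
ee_rot: [-0.001, 0.987, -0.163, 0.007]
wrist_force: [0.6, 0.5, -1.5]
gripper_width: 0.0157
row [-9.2, -16.71, 1.51] [-0.03, -0.61, -30.6] curyaw -18.8 clock 22.5 tcp [0.5011 0.0632 0.2454]
```

View pics/s17.png

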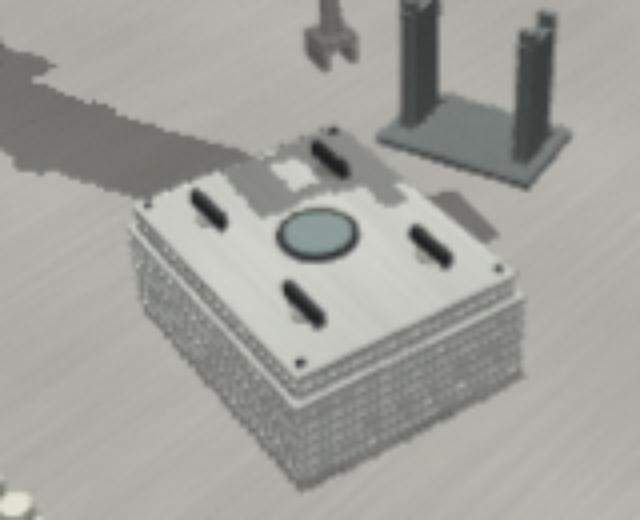

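All four wings lie along the long side. I'll return the wrench to above the rest.

```bash
python3 -m pendant '[[-2,-4,1.5,0,-0.6,-7],[-9.2,-16.7,1.5,0,-0.6,-30.6],[-9.2,-16.7,1.5,0,-0.6,-30.6],[-9.2,-16.7,1.5,0,-0.6,-30.6],[-9.2,-16.7,1.5,0,-0.6,-30.6],[-9.2,-16.7,1.5,0,-0.6,-30.6],[-9.2,-16.7,1.5,0,-0.6,-30.6],[-9.2,-16.7,1.5,0,-0.6,-30.6],[-9.2,-16.7,1.5,0,-0.6,-30.6]]'
python3 - <<'E'
from rig import arm
from h import *
o=arm.get_obs()
im,d=arm.grab_frame('wrist')
cv2.imwrite('pics/w18.png',im)
im,d=arm.grab_frame('scene')
cv2.imwrite('pics/s18.png',cv2.resize(im[70:200,190:350],None,fx=4,fy=4))
im,d=arm.grab_frame('top')
cv2.imwrite('pics/t18.png',cv2.resize(im[150:275,185:300],None,fx=4.8,fy=4.8,interpolation=cv2.INTER_CUBIC))
go(arm.get_obs(),[.4683,.2515,.099],11.8)
E
```

```text
clock: 23.25
tcp_pos: [0.4683, 0.2491, 0.2295]
ee_rot: [0.0, 0.995, 0.102, -0.0]
wrist_force: [-0.0, -0.2, -1.9]
gripper_width: 0.0156
row [0.03, -0.19, 13.09] [0.0, -0.0, -0.13] curyaw 11.67 clock 23.4 tcp [0.4684 0.2496 0.2299]
```

View pics/w18.png

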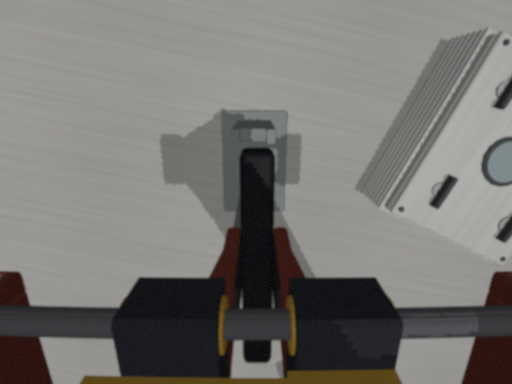

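View pics/s18.png

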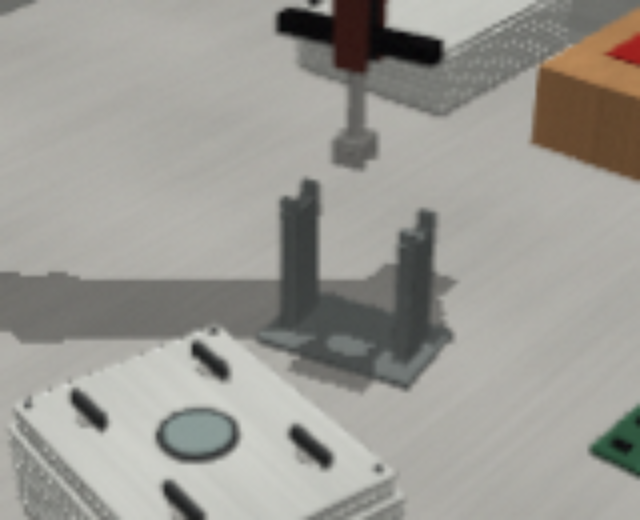

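View pics/t18.png

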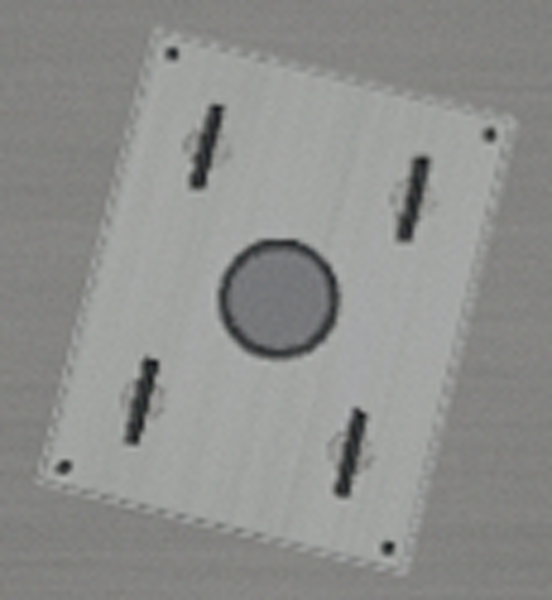

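All four screws are at the stop, with wings about −13° against −14° for the long side. Now I'll hang the wrench.

```bash
python3 -m pendant '[[0,-0.2,0,0,0,0],[0,-0.2,3,0,0,0],[0,-0.2,6,0,0,0],[0,-0.2,9,0,0,0],[0,-0.2,11,0,0,0],[0,-0.2,12.5,0,0,0],[0,-0.2,13.2,0,0,0],[0,-0.2,13.2,0,0,0],[0,-0.2,13.2,0,0,0]]'
python3 - <<'E'
from rig import arm
from h import *
o=arm.get_obs()
go(o,[.4683,.2515,.0970],11.8)
im,d=arm.grab_frame('scene')
cv2.imwrite('pics/s19.png',cv2.resize(im[70:200,190:350],None,fx=4,fy=4))
E
```

```text
clock: 24.15
tcp_pos: [0.4684, 0.2517, 0.0983]
ee_rot: [-0.0, 0.995, 0.101, 0.0]
wrist_force: [-0.1, -1.2, -2.8]
gripper_width: 0.0158
row [-0.02, 0.01, 0.13] [-0.01, -0.04, -0.15] curyaw 11.65 clock 24.15 tcp [0.4684 0.2517 0.0983]
```

View pics/s19.png

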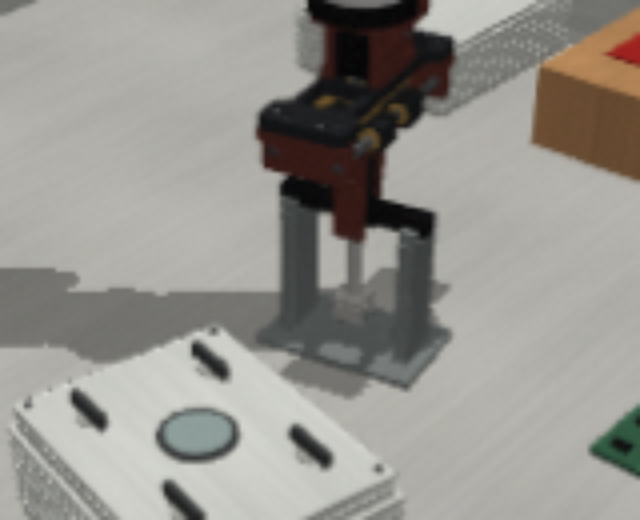

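The bar is in the notches. I'll lower another 1 mm and release slowly.

```bash
python3 -m pendant '[[0,0,0.1,0,0,0],[0,0,0.1,0,0,0],[0,0,0.1,0,0,0]]'; python3 -m pendant '[[0,0,0,0,0,0],[0,0,0,0,0,0],[0,0,0,0,0,0],[0,0,0,0,0,0],[0,0,0,0,0,0],[0,0,0,0,0,0],[0,0,0,0,0,0],[0,0,0,0,0,0],[0,0,0,0,0,0],[0,0,0,0,0,0]]' 0.3
```

```text
clock: 24.45
tcp_pos: [0.4688, 0.2518, 0.0978]
ee_rot: [-0.0, 0.995, 0.101, 0.001]
wrist_force: [0.7, 0.2, -1.2]
gripper_width: 0.0155
clock: 25.28
tcp_pos: [0.4688, 0.2518, 0.0978]
ee_rot: [-0.0, 0.995, 0.101, 0.001]
wrist_force: [0.2, 0.3, -0.1]
gripper_width: 0.0615
```

```bash
python3 -m pendant '[[0,0,-2,0,0,0],[0,0,-5,0,0,0],[0,0,-9,0,0,0],[0,0,-13,0,0,0],[0,0,-16,0,0,0],[0,0,-16,0,0,0],[0,0,-16,0,0,0]]'
python3 - <<'E'
from rig import arm
from h import *
import pickle
im,d=arm.grab_frame('scene')
cv2.imwrite('pics/s20.png',cv2.resize(im[70:200,190:350],None,fx=4,fy=4))
c=arm.get_calibration('wrist');im,d=arm.grab_frame('wrist')
cv2.imwrite('pics/w20.png',im);pickle.dump((c,im,d),open('w20.pkl','wb'))
im,d=arm.grab_frame('top')
cv2.imwrite('pics/t20.png',im)
E
```

```text
clock: 25.87
tcp_pos: [0.4694, 0.2522, 0.2597]
ee_rot: [-0.001, 0.995, 0.101, 0.003]
wrist_force: [-0.6, -0.2, 0.5]
gripper_width: 0.0615
```

View pics/s20.png

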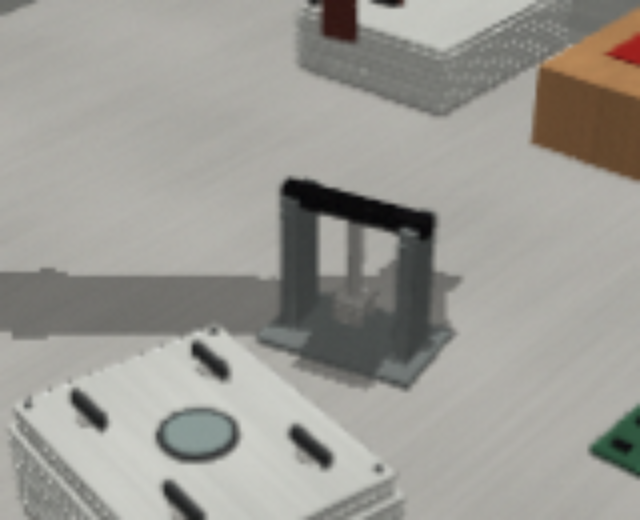

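View pics/w20.png

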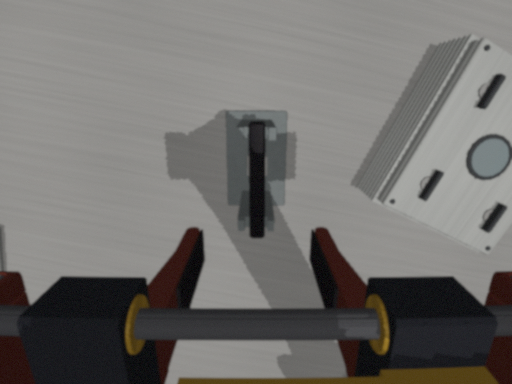

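View pics/t20.png

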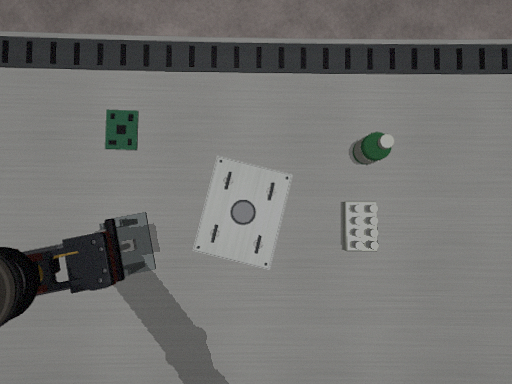

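The wrench hangs straight in the notches, the gripper is clear above it, all wings are home, and the bystanders haven't moved. Handing in.

```bash
python3 -m pendant '[[0,0,0,0,0,0],[0,0,0,0,0,0],[0,0,0,0,0,0],[0,0,0,0,0,0]]'; python3 -c "
from rig import arm
print(arm.sign_off())"
```

```text
clock: 26.35
tcp_pos: [0.4675, 0.2509, 0.2556]
ee_rot: [0.0, 0.995, 0.101, -0.001]
wrist_force: [-0.1, 0.4, -0.7]
gripper_width: 0.0617
the job is handed in; nothing more can be done
None
```

I tightened all four wing screws in two passes, hung the wrench back in its rest, let go and handed in at 26.4 s. The hand-in reports no verdict.

- **First pass:** I did the −x,+y screw (b), its diagonal (+x,−y), then the other two. Camera pictures put all four at about 0.76–0.81 rad.
- **Second pass:** I did the −x,−y screw, its diagonal (+x,+y), then the other two. The overhead picture shows all wings in line with the long side, and the one I measured there was about 1.55 rad.
- **Final pictures:** The bar lies in both notches with the wrench hanging straight, and the gripper is open about 16 cm above where it let go. The board, bottle and rack look unmoved.
- **Forces:** Wrist forces reported after each move stayed below about 5 N.

No check failed. The two pre-grasp position measurements differed by about 2 mm, so I used their average.

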